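# Free the sagging gate bolt

### The job

A setting block is standing in the swing of the little guard gate: put it back upright, fully down in its own slot (the stand whose opening fits it closely) and let go of it. Then take the gate's sagging barrel bolt by its knob, lift it over the bent lip of the keeper while pulling it back, and swing the gate towards the robot until it stands ajar at about 40 degrees. Finish while still gripping the knob and holding the gate there against its closing spring, and leave the other things on the desk where they are.

Things in the scene. Friction and masses are not known exactly. Their poses are not given: they have to be found in the camera images.
- setting_block: loose plain aluminium block, 24 (its x) x 40 (its y) x 60 mm high, about 0.1 to 0.23 kg, standing in front of the gate; origin at the centre of its underside, z up
- slot_mid: the setting block's own stand: fixed black block 62 (x) x 66 (y) x 30 mm high with an open pocket 28 (x) x 44 (y) mm in the middle, 22 mm deep (pocket floor 8 mm above the desk); origin at the centre of its underside on the desk, -x side carries a white label with a dark bar as wide as the block (24 mm); the seated block's top is 68 mm above the desk
- slot_thin: like slot_mid but its pocket is 16 x 44 mm and holds the 12 mm block; the three stands stand side by side in any order
- slot_wide: like slot_mid but its pocket is 42 x 44 mm and is empty; the wrong place for the block
- block_thin: loose aluminium block 12 x 40 x 60 mm standing in slot_thin; leave it
- guard: fixed low guard pen, 270 mm wide (y) and 115 mm deep (x), dark steel frame and bars, with a board holder inside; origin on the desk under the middle of its front line, local +x points away from the robot into the pen, +y to the left. The gate closes its front (local x = 0); gate top rail is 85 mm high, the keeper and straps reach 129 mm
- gate_hinge (a point): point on the gate's vertical hinge line, at local (0, -115, 100) mm of the guard, i.e. at the right-hand end of the gate
- gate (a joint): gate angle in rad: 0 closed, grows as the free (left) end swings towards the robot (turning counter-clockwise seen from above), stop at 1.2; a spring closes it (0.15 N m when closed, 0.33 N m at 0.7 rad)
- bolt_draw (a joint): how far the bolt is pulled back along the gate towards the hinge, m: 0 fully in the keeper, 0.045 at the stop; friction 2 N; from 0.028 the bolt is clear of the keeper
- bolt_lift (a joint): how far the bolt is lifted in its tall worn guides, m: 0 sagged, 0.016 at the top. The dog, a tooth under the bolt's tip, hangs behind the bent lip of the keeper (staple on the left post) and stops the draw after 2 mm; it passes over the lip while the lift is above 0.008, and is past it from a draw of 0.018. Unheld it drops by its weight, 3.5 N
- bolt_knob: the bolt's knob, an upright steel tab on the 10 mm bolt; the bolt, its dog and the knob move together. This body's origin is on the hinge line at desk height while the bolt is home; the tab itself is at point knob_mid
- knob_mid (a point): middle of the knob: an upright flat tab 14 mm thick (across the gate), 24 mm long (along the gate), 40 mm high, this point 20 mm below its top; with the gate closed and bolt home and sagged it is at local (0, 22, 122) mm of the guard, and it is carried along by bolt and gate; its axes are the gate's (x across, y along the gate away from the hinge)
- ear_carton: loose white carton 100 x 60 x 42 mm, bystander
- driver_green: loose green screwdriver 140 mm, bystander
- side_cutters: loose red side cutters 118 mm, bystander
- flux_tin: loose round tin 50 mm across, 23 mm high, bystander
Not all that is in view belongs to the job. Leave any yellow look-alike of the setting_block alone.

How it is judged:
On the way, in this order (a step that is already met when the one before it is completed fails the run):
1. the setting block stands fully down in its own slot and is let go (horizontal distance between setting_block and slot_mid below 0.005 m and height (world z) of setting_block below 0.0105 m and angle between setting_block's own z axis and vertical below 0.1 rad and contact force between setting_block and the fingers below 0.1 N), for 0.2 s.
2. the bolt is pulled back clear of the keeper (value of joint bolt_draw above 0.029 m), for 0.1 s.
At the end, for the whole second after the job is handed in: the block stands fully down (underside within 2.5 mm of the pocket floor), upright and released in its own slot; the bolt is drawn more than 27 mm; the fingers grip its knob (more than 2 N) and the gate stands still between 0.5 and 0.92 rad (29 to 53 degrees) (all of step 1 and value of joint bolt_draw above 0.027 m and value of joint gate between 0.5 and 0.92 rad and velocity of joint gate between -0.1 and 0.1 rad/s and contact force between bolt_knob and the fingers above 2 N); the arm keeps its last pose, push and grip.
It fails at once if a bystander is shifted by more than 30 mm (distance of any of ear_carton, driver_green, side_cutters, flux_tin, block_thin from where it was at the start of the episode above 0.03 m).
It also fails if it takes over 48 s, if anything falls off the work surface, if the arm or the gripper's body presses on something with over 40 N, if the wrist force passes 120 N, or if a joint passes its speed limit or range.

### The arm

A 6-joint arm with a two-finger parallel gripper is mounted at the origin on a cart in front of the work surface, level with it; the furniture and walls round the work are solid. World frame = base frame: x ahead of the robot, y to its left, z up, the work surface at z = 0. Lengths are in m, angles in rad, forces in N, time in s.
With the tool pointing down it reaches from about 0.35 to 0.775 m from the base axis. Payload 5.5 kg.
Tool frame: the origin (TCP) lies midway between the tips of the shut fingers; the grasp point (between the pads) lies 19 mm behind it (env.hold_point_z is the distance from the TCP to the grasp point, in m); z points along the fingers, y is the line along which they close (so a half turn about z gives the same grasp; the last joint's range is limited). The gripper opens to 85 mm and grips with 20 to 120 N. Pads are 22 mm wide; open, the fingers measure 114 mm over their backs; the gripper's body (76 mm by 85 mm) begins 54 mm behind the grasp point. The pads swing forward as they close: fully open they stand 13 mm farther back than shut.
Start: joints at [1.008, 0.313, 0.046, 1.304, 0, 1.431], TCP at [0.236, 0.524, 0.192] pointing down, gripper open.
Joint ranges: [-2.76, 2.76], [-0.86, 1.69], [-1.03, 1.26], [-2.2, 2.34], [-1.47, 1.5], [-3.14, 3.14]. Speed limits (rad/s): [2.57, 2.57, 3.14, 3.14, 3.14, 3.14].

### API

Orientations are given as a unit quaternion [w, x, y, z].
In Python, from workcell import env, read_camera gives the robot as it stands. The module is installed in compiled form; this text tells all that it offers.
- The arm moves only by the tool carry_out, never from a script. Its argument "moves" is a list of rows, each an object of numbers: "tx", "ty", "tz": the shift along the world's x, y, z in cm; "wx", "wy", "wz": the turn, a rotation vector about the world's x, y, z in rad; "claw": the closure, from -1 (fully open) to 1 (shut). A call has 1 to 8 rows; each row shifts and turns the commanded pose from where the row before left it; what a row does not reach is not made up. A row lasts 1/8 s, in which the tool goes at most 62.5 mm and 10.7 degrees, less where a joint would pass 70% of its speed; a pose out of reach is approached as far as the arm can. A call is refused whole if a number of a shift passes 6.25 or a number of a turn 0.188, either way. A call with a gripper value outside its range is refused whole. The fingers move at their own pace and stop on an object; "newtons" is the grip in N (left out, the last holds). Time passes only in rows, so rows that do not move let the fingers close. It gives the time, the measured TCP pose, the force, the opening and the grip force at its end, in the units of the state.
- env.get_state(): the state, without advancing time (a new reading comes with each control period).
- read_camera(name): name is "scene" or "top" or "wrist"; returns a dict with "image" (400x640x3 uint8, blue, green, red), "z_map" (400x640 float32, m along the optical axis (not along the pixel's ray), 0 where there is no reading), "fx", "fy", "cx", "cy" (pixels), "k1" (the pictures are not rectified: a ray, as slopes to the right and down, at radius r is drawn at 1 + k1 r^2 times it, then the intrinsics apply), "camera_from_world" (4x4, takes a point from world to camera coordinates); the wrist camera has in their place "hand_eye" (4x4, takes a point from camera to tool coordinates, whose origin is the TCP and whose axes are the flange's). Camera axes: x right, y down, z forward; pixel columns grow to the right and rows downward; lengths in m; the calibration is good to about 2 mm. A picture is of the moment at which its call begins: read the wrist's pose just before it.
- env.hand_in(): hands the job in; it is judged then, once.
The state is a dict: "clock": time; "joint_pos": joint angles; "qvel": joint speeds; "tau": joint torques, N m; "tcp_pos": TCP position; "orientation": TCP orientation; "wrist_force": force on the tool from outside, world axes, zero at the start; "ft_torque": the same for the moment, N m; "finger_gap": finger opening in m; "grip_force": force on a finger pad.
Only numpy, scipy, OpenCV 4.12 (cv2) and the standard library are available. Lean on these libraries where they do the work, as an engineer would, in place of code of your own. Each camera call takes 0.05 s, during which the arm holds its last target. There are 200 camera calls.

## Working session

There is one attempt and no reset: what is moved stays moved. The work goes in short steps, Python scripts to look and compute and a tool call to move; the robot and the scene stay as the last step left them, time stands still between calls to the robot, and variables do not carry over. Pictures are saved under pics/ and viewed, at most 10 in all, crops included, and the job is handed in when it is done.

Besides the shell and the picture viewer there is one more tool, called after "Emit:" by a JSON object that holds its "name" and its "arguments", one argument or row to a line. carry_out: Moves the arm, as the interface text tells. Its arguments: {"type":"object","properties":{"moves":{"type":"array","items":{"type":"object","properties":{"tx":{"type":"number"},"ty":{"type":"number"},"tz":{"type":"number"},"wx":{"type":"number"},"wy":{"type":"number"},"wz":{"type":"number"},"claw":{"type":"number"}}}},"newtons":{"type":"number"}},"required":["moves"]}

```bash
mkdir -p pics
cat > h.py <<'E'
import numpy as np, cv2
from workcell import env, read_camera
from scipy.spatial.transform import Rotation as R
def grab(n):
    s=env.get_state(); c=read_camera(n)
    if 'camera_from_world' in c: c['w']=np.linalg.inv(np.array(c['camera_from_world']))
    else:
        T=np.eye(4); q=s['orientation']; T[:3,:3]=R.from_quat([q[1],q[2],q[3],q[0]]).as_matrix(); T[:3,3]=s['tcp_pos']
        c['w']=T@np.array(c['hand_eye'])
    np.savez('%s.npz'%n,**{k:v for k,v in c.items()}); return c
def load(n): return dict(np.load('%s.npz'%n))
def slopes(c,u,v):
    d=np.array([(u-c['cx'])/c['fx'],(v-c['cy'])/c['fy']],float); p=d.copy()
    for _ in range(20): p=d/(1+c['k1']*(p**2).sum(0))
    return p
def world(c,u,v,z=None):
    "z None: depth map; else intersection with plane at height z"
    p=slopes(c,u,v); r=c['w'][:3,:3]@np.array([p[0],p[1],1]); o=c['w'][:3,3]
    t=c['z_map'][int(v),int(u)] if z is None else (z-o[2])/r[2]
    return o+t*r
def cloud(c):
    v,u=np.mgrid[0:400,0:640]; p=slopes(c,u,v); z=c['z_map']
    P=np.stack([p[0]*z,p[1]*z,z],-1)@c['w'][:3,:3].T+c['w'][:3,3]; P[z==0]=np.nan; return P
E
python3 - <<'E'
from h import *
for n in('scene','top'):
    c=grab(n); cv2.imwrite(f'pics/{n}0.png',c['image']); print(n,c['w'][:3,3].round(3),c['w'][:3,2].round(2),c['fx'],c['k1'])
s=env.get_state(); print({k:np.round(v,3) for k,v in s.items()}); print(env.hold_point_z)
E
```

```text
scene [ 0.09  -0.481  0.771] [ 0.45  0.56 -0.7 ] 418.60720889346396 0.03188959369754936
top [0.435 0.073 1.025] [ 0.1  -0.01 -1.  ] 370.4656093646043 0.008089054984672446
{'clock': np.float64(0.1), 'joint_pos': array([1.008, 0.314, 0.045, 1.304, 0.   , 1.431]), 'qvel': array([-0.002, -0.002,  0.002, -0.002, -0.001,  0.002]), 'tau': array([ 3.0000e-03, -4.8173e+01,  2.9924e+01,  1.3000e-02, -0.0000e+00,
       -0.0000e+00]), 'tcp_pos': array([0.236, 0.524, 0.191]), 'orientation': array([-0.   ,  0.21 ,  0.978, -0.001]), 'wrist_force': array([-0.492,  0.033,  0.255]), 'ft_torque': array([-0.044,  0.02 , -0.01 ]), 'grip_force': np.float64(0.0), 'finger_gap': np.float64(0.085)}
0.0187
```

View pics/scene0.png

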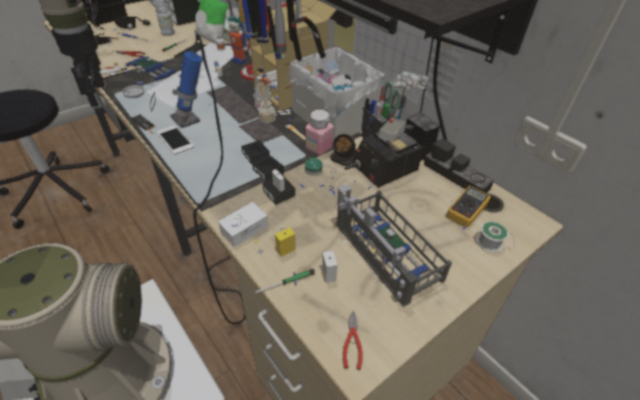

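View pics/top0.png

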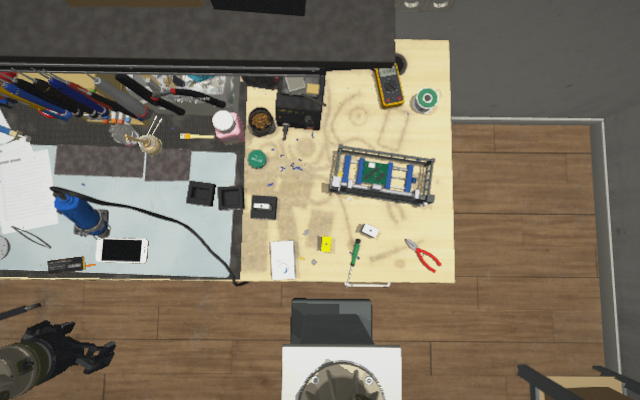

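The scene view shows the pen, with three stands to its left. In the top view:
- Silver block at (370,230).
- Yellow look-alike at (326,243).
- Stands at (201,193), (231,198) and (264,206). The last one holds the thin block.
- White carton at (283,258).

The candidates for the setting block are silver (370,230), yellow (326,243) and the thin block (262,206). I choose the silver one, and one crop will check it.

Run:
```python
from h import *
t=load('top'); im=t['image']
a=cv2.resize(im[175:225,180:285],None,fx=7,fy=7,interpolation=cv2.INTER_CUBIC)
b=cv2.resize(im[140:250,310:450],None,fx=5.25,fy=5.25/2*1.0,interpolation=cv2.INTER_CUBIC)
b=cv2.resize(im[215:250,310:415],None,fx=7,fy=7,interpolation=cv2.INTER_CUBIC)
cv2.imwrite('pics/crop1.png',np.vstack([a,b]))
P=cloud(t); S=cloud(load('scene'))
def top(n,P,x,y,z0,z1):
    m=(P[...,0]>x[0])&(P[...,0]<x[1])&(P[...,1]>y[0])&(P[...,1]<y[1])&(P[...,2]>z0)&(P[...,2]<z1)
    q=P[m]; 
    if len(q)<4: print(n,len(q));return
    r=cv2.minAreaRect(q[:,:2].astype(np.float32)*1000); print(n,len(q),q.mean(0).round(4),np.round(r[0],1),np.round(r[1],1),round(r[2],1),'zmed',np.median(q[:,2]).round(4))
for u,v,n in((201,193,'sA'),(231,198,'sB'),(264,206,'sC'),(370,230,'blk'),(326,243,'yel')):
    w=world(t,u,v); print(n,w.round(3))
    if n[0]=='s': top(n,P,(w[0]-.06,w[0]+.06),(w[1]-.045,w[1]+.045),.022,.04)
    else: top(n,P,(w[0]-.04,w[0]+.04),(w[1]-.04,w[1]+.04),.05,.075); top(n+'S',S,(w[0]-.04,w[0]+.04),(w[1]-.04,w[1]+.04),.055,.07)
```

```text
sA [0.559 0.387 0.01 ]
sA 428 [0.5561 0.3858 0.0293] [556.3 386.5] [67.5 62.6] 82.6 zmed 0.0294
sB [0.546 0.305 0.009]
sB 346 [0.5451 0.3043 0.029 ] [545.3 304.4] [63.2 66. ] 4.3 zmed 0.029
sC [0.52  0.206 0.066]
sC 476 [0.5197 0.2135 0.0297] [520.5 214.2] [66.2 62.7] 86.3 zmed 0.0298
blk [ 0.461 -0.071  0.057]
blk 145 [ 0.4602 -0.0698  0.06  ] [460.2 -69.9] [39.8 23.6] 63.8 zmed 0.0601
blkS 180 [ 0.4591 -0.0718  0.0593] [460.1 -70.7] [40.4 24. ] 64.8 zmed 0.0593
yel [0.426 0.044 0.063]
yel 141 [0.4241 0.0451 0.0601] [425.   44.8] [38.7 23.5] 0.3 zmed 0.0601
yelS 168 [0.4232 0.0429 0.0592] [423.7  43.7] [25.3 40.6] 85.3 zmed 0.0594
```

View pics/crop1.png

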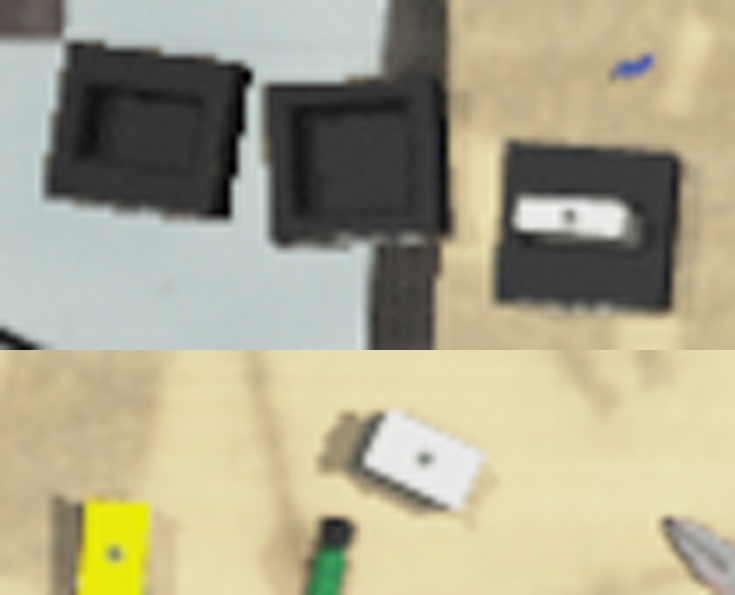

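In the crop, the left stand (201,193) has a narrow pocket of about 48x29 mm, so it is slot_mid. The middle stand (231,198) is squarish, so it is the wide one. The right stand holds the thin block. The silver block's top is 40x24 mm at z 0.060, which matches. Next I measure the guard, the driver clearance and the headroom.

Run:
```python
from h import *
t=load('top'); P=cloud(t); S=cloud(load('scene'))
print('driver end',world(t,357.9,239.3,.012).round(3), 'max z near',np.nanmax(P[236:268,346:362,2]).round(3))
for u,v in((357,262),(350,280)): print(world(t,u,v,.012).round(3))
for nm,Q in(('top',P),('scene',S)):
    g=(abs(Q[...,0]-.61)<.13)&(abs(Q[...,1]+.08)<.2)
    for a,b in((.078,.092),(.118,.128),(.132,.15)):
        m=g&(Q[...,2]>a)&(Q[...,2]<b); q=Q[m]
        r=cv2.minAreaRect(q[:,:2].astype(np.float32)*1000) if len(q)>3 else None
        print(nm,a,len(q),r)
        if a>.1:
            n,l,s,c=cv2.connectedComponentsWithStats(m.astype(np.uint8),connectivity=8)
            for i in range(1,n): 
                if s[i][4]>3: print('  ',c[i].round(1),s[i][4],Q[l==i].mean(0).round(4),Q[l==i].min(0).round(3),Q[l==i].max(0).round(3))
for n,im,r in(('top',t['image'],(130,215,320,445)),('scene',load('scene')['image'],(175,305,325,455))):
    cv2.imwrite(f'pics/g_{n}.png',cv2.resize(im[r[0]:r[1],r[2]:r[3]],None,fx=4.6 if n=='scene' else 6,fy=4.6 if n=='scene' else 6,interpolation=cv2.INTER_CUBIC))
m=(P[...,2]>.3)&(P[...,1]<.6)&(P[...,0]>.2);print('overhead',P[m].min(0))
```

```text
driver end [ 0.437 -0.045  0.012] max z near 0.017
[ 0.376 -0.042  0.012]
[ 0.327 -0.023  0.012]
top 0.078 217 ((556.4663696289062, -96.85160827636719), (265.29229736328125, 26.5361328125), 81.82689666748047)
top 0.118 102 ((562.0116577148438, -73.32260131835938), (214.14886474609375, 26.241403579711914), 80.99651336669922)
   [332.8 178.5] 4 [0.5845 0.0303 0.127 ] [0.581 0.03  0.127] [0.588 0.032 0.127]
   [337.3 180.3] 6 [0.58   0.019  0.1271] [0.576 0.015 0.127] [0.586 0.022 0.128]
   [349.3 184. ] 36 [ 0.5718 -0.0105  0.1244] [ 0.562 -0.015  0.119] [ 0.582 -0.005  0.127]
   [336.2 186.8] 6 [0.5644 0.0216 0.1235] [0.564 0.017 0.118] [0.566 0.027 0.127]
   [416.1 193.9] 35 [ 0.549  -0.1747  0.1245] [ 0.539 -0.179  0.122] [ 0.559 -0.17   0.127]
top 0.132 64 ((572.348876953125, -33.35744094848633), (106.96034240722656, 15.012151718139648), 78.51285552978516)
   [375.8 186.9] 61 [ 0.5629 -0.0732  0.1403] [ 0.556 -0.086  0.132] [ 0.571 -0.062  0.146]
scene 0.078 630 ((555.804931640625, -99.28567504882812), (262.49859619140625, 37.004146575927734), 79.85304260253906)
scene 0.118 172 ((5
[... 176 characters left out ...]
28]
   [348.4 188.4] 13 [0.5857 0.0178 0.1253] [0.581 0.014 0.119] [0.59  0.023 0.128]
   [340.3 191.3] 22 [0.566  0.0229 0.1237] [0.564 0.015 0.118] [0.571 0.033 0.128]
   [352.3 198.8] 41 [ 0.5718 -0.0115  0.1233] [ 0.561 -0.017  0.118] [ 0.583 -0.005  0.127]
   [369.  219.1] 33 [ 0.5589 -0.0788  0.123 ] [ 0.555 -0.087  0.118] [ 0.567 -0.064  0.128]
   [398.7 249.7] 55 [ 0.548  -0.1756  0.1241] [ 0.538 -0.181  0.118] [ 0.559 -0.169  0.128]
scene 0.132 80 ((562.6487426757812, -74.44438934326172), (25.23843765258789, 14.740215301513672), 83.0451889038086)
   [369.8 212.8] 80 [ 0.5614 -0.0764  0.1387] [ 0.554 -0.087  0.132] [ 0.571 -0.062  0.143]
overhead [ 0.20000067 -0.04708948  0.30005739]
```

View pics/g_top.png

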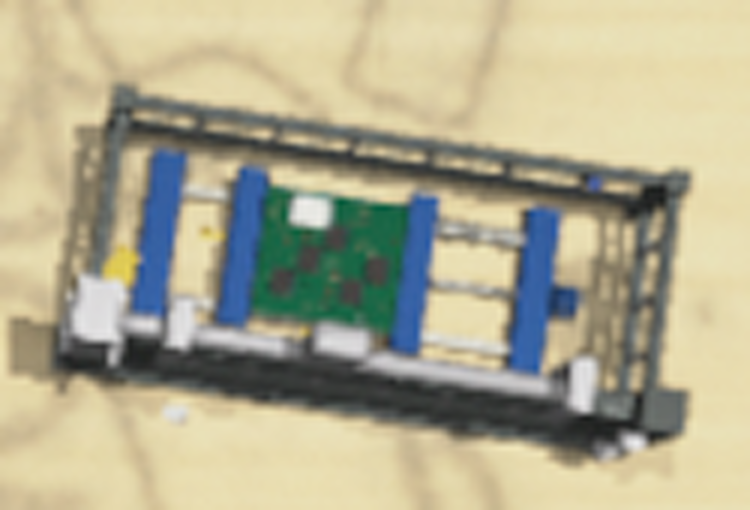

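The guard's yaw is about -7.9°. The knob is at about (0.5625,-0.0745) with its top at 0.142, and the hinge is at about (0.544,-0.210), which agrees with the straps. The driver is at most 17 mm high, below the fingertips' grasp height. I'm moving to hover over the block.

Emit:
{"name": "carry_out", "arguments": {
  "moves": [
    {"tx": 1.87, "ty": -4.95, "wz": -0.133, "claw": -1},
    {"tx": 1.87, "ty": -4.95, "wz": -0.133},
    {"tx": 1.87, "ty": -4.95, "wz": -0.133},
    {"tx": 1.87, "ty": -4.95, "wz": -0.133},
    {"tx": 1.87, "ty": -4.95, "wz": -0.133},
    {"tx": 1.87, "ty": -4.95, "wz": -0.133},
    {"tx": 1.87, "ty": -4.95, "wz": -0.133},
    {"tx": 1.87, "ty": -4.95, "wz": -0.133}
  ]
}}

```text
invalid input at $.moves[0]: expected keys tx, ty, tz, wx, wy, wz, claw
```

Emit:
{"name": "carry_out", "arguments": {
  "moves": [
    {"tx": 1.87, "ty": -4.95, "wz": -0.133, "claw": -0.1},
    {"tx": 1.87, "ty": -4.95, "wz": -0.133},
    {"tx": 1.87, "ty": -4.95, "wz": -0.133},
    {"tx": 1.87, "ty": -4.95, "wz": -0.133},
    {"tx": 0}
  ]
}}

```text
invalid input at $.moves[0]: expected keys tx, ty, tz, wx, wy, wz, claw
```

```bash
cat >> h.py <<'E'
def st():
    s=env.get_state(); q=s['orientation']; M=R.from_quat([q[1],q[2],q[3],q[0]]).as_matrix()
    print('t',round(s['clock'],2),'tcp',np.round(s['tcp_pos'],4),'phi',np.degrees(np.arctan2(M[1,1],M[0,1])).round(2),'z',M[:,2].round(3),'F',np.round(s['wrist_force'],1),'gap',round(s['finger_gap'],4),'grip',round(s['grip_force'],1),'j6',round(s['joint_pos'][5],2)); return s
def rect(Q,x,y,h,z0,z1):
    m=(abs(Q[...,0]-x)<h)&(abs(Q[...,1]-y)<h)&(Q[...,2]>z0)&(Q[...,2]<z1); q=Q[m]
    if len(q)<4: print('few',len(q)); return
    r=cv2.minAreaRect(q[:,:2].astype(np.float32)*1000); print(len(q),np.round(r[0],1),np.round(r[1],1),round(r[2],1),'zmed',np.median(q[:,2]).round(4))
E
python3 - <<'E'
from h import *
st(); c=grab('wrist'); Q=cloud(c); print(c['w'][:3,3].round(3),c['w'][:3,2].round(2))
rect(Q,.46,-.07,.04,.053,.067); cv2.imwrite('pics/w1.png',c['image'])
E
```

```text
t 0.1 tcp [0.2357 0.5239 0.1911] phi 65.77 z [-0.001 -0.001 -1.   ] F [-0.5  0.   0.3] gap 0.0853 grip 0.0 j6 1.43
[0.177 0.552 0.373] [ 0.23 -0.11 -0.97]
few 0
```

View pics/w1.png

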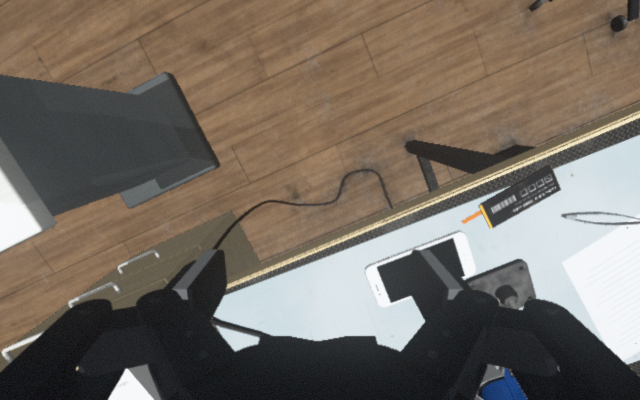

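The move was refused because every row needs all the keys, so this picture shows the start view: floor, desk edge and fingers. I'm resending with full rows.

Emit:
{"name": "carry_out", "arguments": {
  "moves": [
    {"tx": 1.87, "ty": -4.95, "tz": 0, "wx": 0, "wy": 0, "wz": -0.133, "claw": -1},
    {"tx": 1.87, "ty": -4.95, "tz": 0, "wx": 0, "wy": 0, "wz": -0.133, "claw": -1},
    {"tx": 1.87, "ty": -4.95, "tz": 0, "wx": 0, "wy": 0, "wz": -0.133, "claw": -1},
    {"tx": 1.87, "ty": -4.95, "tz": 0, "wx": 0, "wy": 0, "wz": -0.133, "claw": -1},
    {"tx": 1.87, "ty": -4.95, "tz": 0, "wx": 0, "wy": 0, "wz": -0.133, "claw": -1},
    {"tx": 1.87, "ty": -4.95, "tz": 0, "wx": 0, "wy": 0, "wz": -0.133, "claw": -1}
  ]
}}

```text
clock: 0.9
tcp_pos: [0.3484, 0.2258, 0.1919]
orientation: [0.0, 0.575, 0.818, 0.0]
wrist_force: [1.1, 1.2, -0.1]
finger_gap: 0.0853
grip_force: 0.0
```

Emit:
{"name": "carry_out", "arguments": {
  "moves": [
    {"tx": 1.87, "ty": -4.95, "tz": 0, "wx": 0, "wy": 0, "wz": -0.133, "claw": -1},
    {"tx": 1.87, "ty": -4.95, "tz": 0, "wx": 0, "wy": 0, "wz": -0.133, "claw": -1},
    {"tx": 1.87, "ty": -4.95, "tz": 0, "wx": 0, "wy": 0, "wz": -0.133, "claw": -0.1},
    {"tx": 1.87, "ty": -4.95, "tz": 0, "wx": 0, "wy": 0, "wz": -0.133, "claw": -0.1},
    {"tx": 1.87, "ty": -4.95, "tz": 0, "wx": 0, "wy": 0, "wz": -0.133, "claw": -0.1},
    {"tx": 1.87, "ty": -4.95, "tz": 0, "wx": 0, "wy": 0, "wz": -0.133, "claw": -0.1},
    {"tx": 0, "ty": 0, "tz": 0, "wx": 0, "wy": 0, "wz": 0, "claw": -0.1}
  ]
}}

```text
clock: 1.78
tcp_pos: [0.4614, -0.0727, 0.1914]
orientation: [0.0, 0.848, 0.53, -0.0]
wrist_force: [-1.1, 0.5, -0.3]
finger_gap: 0.047
grip_force: 0.0
```

Run:
```python
from h import *
st(); c=grab('wrist'); Q=cloud(c); print(c['w'][:3,3].round(3),c['w'][:3,2].round(2))
rect(Q,.46,-.07,.04,.053,.067); cv2.imwrite('pics/w2.png',c['image'])
```

```text
t 1.77 tcp [ 0.4614 -0.0727  0.1914] phi -25.98 z [ 0.    -0.001 -1.   ] F [-1.1  0.5 -0.3] gap 0.047 grip 0.0 j6 1.7
[ 0.49  -0.013  0.373] [-0.11 -0.23 -0.97]
877 [460.3 -69.1] [40.  23.1] 64.4 zmed 0.0602
```

View pics/w2.png

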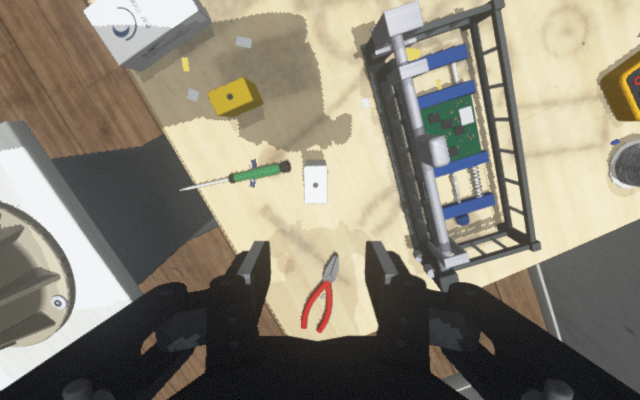

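The wrist view shows the silver block at (316,184), midway between the finger lanes. The driver's handle end is at (290,166), beside the left lane and below tip height. All three cameras agree on (0.460,-0.070).

Emit:
{"name": "carry_out", "arguments": {
  "moves": [
    {"tx": -0.12, "ty": 0.28, "tz": -4, "wx": 0, "wy": 0, "wz": 0, "claw": -0.1},
    {"tx": 0, "ty": 0, "tz": -5, "wx": 0, "wy": 0, "wz": 0, "claw": -0.1},
    {"tx": 0, "ty": 0, "tz": -4.5, "wx": 0, "wy": 0, "wz": 0, "claw": -0.1},
    {"tx": 0, "ty": 0, "tz": -3, "wx": 0, "wy": 0, "wz": 0, "claw": -0.1},
    {"tx": 0, "ty": 0, "tz": 0, "wx": 0, "wy": 0, "wz": 0, "claw": 1},
    {"tx": 0, "ty": 0, "tz": 0, "wx": 0, "wy": 0, "wz": 0, "claw": 1},
    {"tx": 0, "ty": 0, "tz": 0, "wx": 0, "wy": 0, "wz": 0, "claw": 1},
    {"tx": 0, "ty": 0, "tz": 0, "wx": 0, "wy": 0, "wz": 0, "claw": 1}
  ],
  "newtons": 50
}}

```text
clock: 2.82
tcp_pos: [0.4602, -0.067, 0.0281]
orientation: [0.001, 0.846, 0.532, 0.001]
wrist_force: [-0.1, 0.8, -0.1]
finger_gap: 0.0003
grip_force: 0.0
```

The fingers shut on nothing, so I need to look.

Run:
```python
from h import *
st(); c=grab('wrist'); Q=cloud(c);S=cloud(grab('scene'));rect(S,.46,-.07,.07,.02,.067); t=grab('top')
im=c['image'].copy(); 
b=cv2.resize(load('scene')['image'][210:310,270:400],(640,492),interpolation=cv2.INTER_CUBIC)
cv2.imwrite('pics/w3.png',np.hstack([cv2.resize(im,(400,250)),cv2.resize(b,(400,308))[:250]]))
```

```text
t 2.83 tcp [ 0.4602 -0.067   0.0281] phi -25.66 z [ 0.002 -0.001 -1.   ] F [-0.1  0.8 -0.1] gap 0.0003 grip 0.0 j6 1.7
259 [459.9 -70.8] [42.4 24.2] 65.0 zmed 0.051
```

View pics/w3.png

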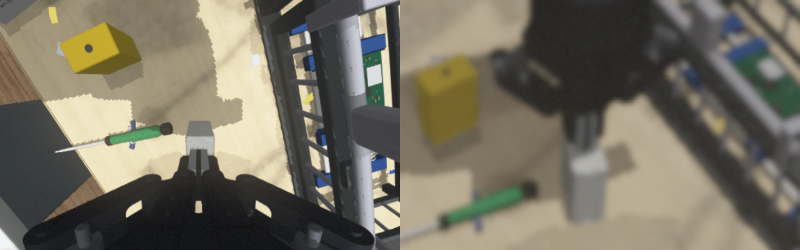

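The block still stands untouched at (0.460,-0.071), but the fingers show behind or above it. I'll compare the fingers' true location from depth with the reported TCP.

Run:
```python
from h import *
for n in('wrist','scene','top'):
    c=load(n); Q=cloud(c); im=c['image']
    m=(abs(Q[...,0]-.46)<.06)&(abs(Q[...,1]+.06)<.07)&(im.max(2)<75)
    print(n)
    for z in np.arange(.02,.14,.01):
        k=m&(Q[...,2]>z)&(Q[...,2]<z+.01); q=Q[k]
        if k.sum()>3: print(round(z,2),k.sum(),q.min(0).round(3),q.max(0).round(3),np.median(q,0).round(3))
```

```text
wrist
0.07 137 [ 0.451 -0.066  0.073] [ 0.475 -0.055  0.08 ] [ 0.465 -0.057  0.077]
0.08 322 [ 0.451 -0.066  0.08 ] [ 0.475 -0.054  0.09 ] [ 0.465 -0.057  0.085]
0.09 314 [ 0.451 -0.066  0.09 ] [ 0.475 -0.054  0.1  ] [ 0.465 -0.057  0.094]
0.1 581 [ 0.447 -0.076  0.1  ] [ 0.478 -0.05   0.11 ] [ 0.461 -0.062  0.105]
0.11 2447 [ 0.426 -0.088  0.11 ] [ 0.496 -0.041  0.12 ] [ 0.461 -0.058  0.116]
0.12 5678 [ 0.422 -0.091  0.12 ] [ 0.504 -0.037  0.13 ] [ 0.463 -0.059  0.124]
0.13 6115 [ 0.418 -0.089  0.13 ] [ 0.511 -0.034  0.14 ] [ 0.463 -0.055  0.137]
scene
0.07 6 [ 0.446 -0.078  0.073] [ 0.456 -0.069  0.079] [ 0.451 -0.07   0.077]
0.08 19 [ 0.446 -0.079  0.08 ] [ 0.465 -0.064  0.089] [ 0.449 -0.07   0.085]
0.09 29 [ 0.445 -0.079  0.09 ] [ 0.468 -0.06   0.1  ] [ 0.451 -0.075  0.094]
0.1 27 [ 0.442 -0.08   0.1  ] [ 0.461 -0.066  0.11 ] [ 0.455 -0.074  0.104]
0.11 90 [ 0.427 -0.091  0.11 ] [ 0.493 -0.055  0.12 ] [ 0.458 -0.073  0.116]
0.12 152 [ 0.421 -0.096  0.12 ] [ 0.496 -0.047  0.13 ] [ 0.45  -0.074  0.124]
0.13 135 [ 0.411 -0.099  0.13 ] [ 0.499 -0.045  0.14 ] [ 0.458 -0.079  0.136]
top
```

Run:
```python
from h import *
for n in('wrist','scene'):
    c=load(n); Q=cloud(c); im=c['image']; pc=np.linalg.inv(c['w'])@np.array([.4602,-.067,.028,1]); p=pc[:2]/pc[2]
    p=p*(1+c['k1']*(p@p)); u=int(c['fx']*p[0]+c['cx']); v=int(c['fy']*p[1]+c['cy']); print(n,'TCP px',u,v,'depth',pc[2].round(3))
    for vv in range(v-60 if n=='scene' else v-100,min(v+60,400),6 if n=='scene' else 10): print(vv,u,im[vv,u],Q[vv,u].round(3))
```

```text
wrist TCP px 317 230 depth 0.193
130 317 [113 133 144] [ 0.486 -0.012 -0.   ]
140 317 [117 145 154] [ 0.483 -0.018  0.001]
150 317 [125 151 163] [ 0.481 -0.024 -0.001]
160 317 [126 152 164] [ 0.478 -0.03  -0.001]
170 317 [124 152 162] [ 0.475 -0.036 -0.001]
180 317 [128 153 167] [ 0.472 -0.043  0.   ]
190 317 [128 155 166] [ 0.469 -0.049  0.   ]
200 317 [113 120 120] [ 0.468 -0.051  0.021]
210 317 [117 122 121] [ 0.468 -0.051  0.044]
220 317 [176 182 179] [ 0.467 -0.051  0.06 ]
230 317 [184 191 188] [ 0.465 -0.056  0.06 ]
240 317 [51 60 62] [ 0.465 -0.056  0.073]
250 317 [47 51 55] [ 0.465 -0.057  0.085]
260 317 [43 48 53] [ 0.465 -0.056  0.096]
270 317 [41 45 49] [ 0.465 -0.056  0.104]
280 317 [44 45 46] [ 0.463 -0.06   0.105]
scene TCP px 327 265 depth 0.915
205 327 [89 91 92] [ 0.434 -0.085  0.246]
211 327 [42 43 43] [ 0.431 -0.09   0.237]
217 327 [38 40 41] [ 0.43  -0.091  0.223]
223 327 [37 41 41] [ 0.431 -0.091  0.206]
229 327 [36 39 41] [ 0.442 -0.079  0.171]
235 327 [37 39 40] [ 0.443 -0.078  0.152]
241 327 [39 41 44] [ 0.444 -0.078  0.134]
247 327 [47 50 52] [ 0.447 -0.076  0.112]
253 327 [73 75 75] [ 0.45  -0.074  0.087]
259 327 [105 108 109] [ 0.455 -0.069  0.058]
265 327 [156 160 161] [ 0.444 -0.082  0.06 ]
271 327 [115 120 121] [ 0.443 -0.084  0.042]
277 327 [120 124 127] [ 0.445 -0.084  0.018]
283 327 [128 148 158] [ 0.443 -0.086 -0.   ]
289 327 [133 155 167] [ 0.434 -0.098 -0.   ]
295 327 [131 154 166] [ 0.425 -0.108 -0.003]
301 327 [130 153 165] [ 0.415 -0.121 -0.   ]
307 327 [119 140 151] [ 0.407 -0.131 -0.003]
313 327 [126 147 158] [ 0.397 -0.143  0.001]
319 327 [129 152 164] [ 0.389 -0.153 -0.002]
```

Either the tips end about 40 mm above the reported TCP, or the block hides them. I'll raise 6 cm and measure the tips in free air.

Emit:
{"name": "carry_out", "arguments": {
  "moves": [
    {"tx": 0, "ty": 0, "tz": 3, "wx": 0, "wy": 0, "wz": 0, "claw": 1},
    {"tx": 0, "ty": 0, "tz": 3, "wx": 0, "wy": 0, "wz": 0, "claw": 1},
    {"tx": 0, "ty": 0, "tz": 0, "wx": 0, "wy": 0, "wz": 0, "claw": 1}
  ]
}}

```text
clock: 3.35
tcp_pos: [0.4612, -0.0675, 0.0892]
orientation: [0.002, 0.847, 0.532, 0.002]
wrist_force: [0.3, 0.5, -1.0]
finger_gap: 0.0
grip_force: 0.0
```

Run:
```python
from h import *
s=st(); 
for n in('wrist','scene'):
    c=grab(n); Q=cloud(c); im=c['image']
    m=(abs(Q[...,0]-.46)<.03)&(abs(Q[...,1]+.065)<.03)&(Q[...,2]>.066)&(Q[...,2]<.2)
    q=Q[m]; print(n,'lowest finger z',np.sort(q[:,2])[:10].round(3)); k=q[q[:,2]<np.min(q[:,2])+.015]; print(k.min(0).round(3),k.max(0).round(3),k.mean(0).round(3))
    if n=='scene': rect(Q,.46,-.07,.04,.053,.066)
```

```text
t 3.35 tcp [ 0.4612 -0.0675  0.0892] phi -25.68 z [ 0.005 -0.002 -1.   ] F [ 0.3  0.5 -1. ] gap 0.0 grip 0.0 j6 1.7
wrist lowest finger z [0.132 0.132 0.132 0.132 0.132 0.132 0.132 0.133 0.133 0.133]
[ 0.452 -0.067  0.132] [ 0.476 -0.054  0.147] [ 0.465 -0.059  0.141]
scene lowest finger z [0.127 0.13  0.13  0.132 0.132 0.132 0.133 0.133 0.134 0.134]
[ 0.446 -0.08   0.127] [ 0.469 -0.058  0.142] [ 0.455 -0.075  0.137]
190 [460.  -70.1] [42.4 24.8] 66.5 zmed 0.0593
```

Confirmed: the real tips sit 43 mm above the reported TCP in both cameras, so the grasp point is TCP z + 62 mm. I'm allowing for that: open and go down to TCP z of about -0.015.

Emit:
{"name": "carry_out", "arguments": {
  "moves": [
    {"tx": 0, "ty": -0.25, "tz": 0, "wx": 0, "wy": 0, "wz": 0, "claw": -0.1},
    {"tx": 0, "ty": 0, "tz": 0, "wx": 0, "wy": 0, "wz": 0, "claw": -0.1},
    {"tx": 0, "ty": 0, "tz": 0, "wx": 0, "wy": 0, "wz": 0, "claw": -0.1},
    {"tx": 0, "ty": 0, "tz": -3, "wx": 0, "wy": 0, "wz": 0, "claw": -0.1},
    {"tx": 0, "ty": 0, "tz": -3, "wx": 0, "wy": 0, "wz": 0, "claw": -0.1},
    {"tx": 0, "ty": 0, "tz": 0, "wx": 0, "wy": 0, "wz": 0, "claw": -0.1}
  ]
}}

```text
clock: 4.2
tcp_pos: [0.4568, -0.0685, 0.025]
orientation: [-0.002, 0.846, 0.532, -0.002]
wrist_force: [-0.1, 0.2, -0.6]
finger_gap: 0.0474
grip_force: 0.0
```

Run:
```python
from h import *
s=st(); 
c=grab('wrist'); Q=cloud(c); T=np.array(c['hand_eye']); 
m=(abs(Q[...,0]-.46)<.06)&(abs(Q[...,1]+.065)<.05)&(Q[...,2]>.045)&(Q[...,2]<.2)&(c['image'].max(2)<90)
ax=np.array([np.cos(np.radians(-25.7)),np.sin(np.radians(-25.7))]); q=Q[m]; d=(q[:,:2]-s['tcp_pos'][:2])@ax; e=(q[:,:2]-s['tcp_pos'][:2])@np.array([-ax[1],ax[0]])
for sg in(-1,1):
    k=(d*sg>0)&(d*sg<.05); zz=q[k,2]; kk=k&(q[:,2]<zz.min()+.02); print(sg,'z',np.sort(zz)[:3].round(3),'d',d[kk].min().round(4),d[kk].max().round(4),'e',e[kk].min().round(4),e[kk].max().round(4))
rect(Q,.46,-.07,.04,.054,.065)
cv2.imwrite('pics/w4.png',c['image'])
```

```text
t 4.2 tcp [ 0.4568 -0.0685  0.025 ] phi -25.67 z [-0.005  0.002 -1.   ] F [-0.1  0.2 -0.6] gap 0.0474 grip 0.0 j6 1.7
-1 z [0.069 0.069 0.07 ] d -0.0366 -0.0231 e -0.0105 0.0122
1 z [0.059 0.059 0.06 ] d 0.0014 0.0363 e -0.0095 0.012
3344 [460.7 -68.7] [40. 24.] 64.3 zmed 0.0601
```

The fingers straddle the TCP symmetrically, and the block measures (0.4605,-0.069). Descending and gripping.

Emit:
{"name": "carry_out", "arguments": {
  "moves": [
    {"tx": 0.15, "ty": -0.05, "tz": -2, "wx": 0, "wy": 0, "wz": 0, "claw": -0.1},
    {"tx": 0, "ty": 0, "tz": -2.2, "wx": 0, "wy": 0, "wz": 0, "claw": -0.1},
    {"tx": 0, "ty": 0, "tz": 0, "wx": 0, "wy": 0, "wz": 0, "claw": 0.1},
    {"tx": 0, "ty": 0, "tz": 0, "wx": 0, "wy": 0, "wz": 0, "claw": 0.4},
    {"tx": 0, "ty": 0, "tz": 0, "wx": 0, "wy": 0, "wz": 0, "claw": 1},
    {"tx": 0, "ty": 0, "tz": 0, "wx": 0, "wy": 0, "wz": 0, "claw": 1},
    {"tx": 0, "ty": 0, "tz": 0, "wx": 0, "wy": 0, "wz": 0, "claw": 1}
  ],
  "newtons": 50
}}

```text
clock: 5.12
tcp_pos: [0.4619, -0.0702, -0.0137]
orientation: [0.001, 0.846, 0.532, 0.001]
wrist_force: [-0.4, 0.8, 7.2]
finger_gap: 0.0234
grip_force: 49.8
```

Gripped: gap 23.4 mm, 50 N. Lifting and carrying it to just short of slot_mid.

Emit:
{"name": "carry_out", "arguments": {
  "moves": [
    {"tx": 0, "ty": 0, "tz": 4, "wx": 0, "wy": 0, "wz": 0, "claw": 1},
    {"tx": 0, "ty": 0, "tz": 5, "wx": 0, "wy": 0, "wz": 0, "claw": 1},
    {"tx": 0, "ty": 1, "tz": 3.4, "wx": 0, "wy": 0, "wz": 0.04, "claw": 1},
    {"tx": 1.1, "ty": 5, "tz": 0, "wx": 0, "wy": 0, "wz": 0.04, "claw": 1},
    {"tx": 1.1, "ty": 5, "tz": 0, "wx": 0, "wy": 0, "wz": 0.04, "claw": 1},
    {"tx": 1.1, "ty": 5, "tz": 0, "wx": 0, "wy": 0, "wz": 0.04, "claw": 1},
    {"tx": 1.1, "ty": 5, "tz": 0, "wx": 0, "wy": 0, "wz": 0.04, "claw": 1}
  ]
}}

```text
clock: 6.0
tcp_pos: [0.505, 0.1418, 0.1094]
orientation: [0.0, 0.789, 0.615, 0.0]
wrist_force: [0.5, -1.1, -1.6]
finger_gap: 0.0233
grip_force: 49.3
```

Emit:
{"name": "carry_out", "arguments": {
  "moves": [
    {"tx": 1.1, "ty": 5, "tz": 0, "wx": 0, "wy": 0, "wz": 0.04, "claw": 1},
    {"tx": 1.1, "ty": 5, "tz": 0, "wx": 0, "wy": 0, "wz": 0.04, "claw": 1},
    {"tx": 1.1, "ty": 5, "tz": 0, "wx": 0, "wy": 0, "wz": 0.04, "claw": 1},
    {"tx": 1.1, "ty": 5, "tz": 0, "wx": 0, "wy": 0, "wz": 0.035, "claw": 1},
    {"tx": 0, "ty": 0, "tz": 0, "wx": 0, "wy": 0, "wz": 0, "claw": 1},
    {"tx": 0, "ty": 0, "tz": 0, "wx": 0, "wy": 0, "wz": 0, "claw": 1},
    {"tx": 0, "ty": 0, "tz": 0, "wx": 0, "wy": 0, "wz": 0, "claw": 1}
  ]
}}

```text
clock: 6.88
tcp_pos: [0.5484, 0.3389, 0.1091]
orientation: [0.0, 0.74, 0.673, -0.0]
wrist_force: [0.2, -1.3, -0.5]
finger_gap: 0.0233
grip_force: 49.4
```

Run:
```python
from h import *
s=st(); c=grab('wrist'); Q=cloud(c); st()
print('slot'); rect(Q,.556,.386,.055,.022,.036)
m=(abs(Q[...,0]-.556)<.03)&(abs(Q[...,1]-.386)<.03)&(Q[...,2]<.016)&(Q[...,2]>.003)
q=Q[m]; print('floor',len(q),q.mean(0).round(4),q.min(0).round(4),q.max(0).round(4))
x,y=s['tcp_pos'][:2]
print('held'); h=Q[(abs(Q[...,0]-x)<.04)&(abs(Q[...,1]-y)<.04)&(Q[...,2]>.1)&(c['image'].min(2)>95)]; print(len(h),h.min(0).round(4),h.max(0).round(4))
cv2.imwrite('pics/w5.png',c['image'])
```

```text
t 6.88 tcp [0.5484 0.3389 0.1091] phi -5.41 z [-0. -0. -1.] F [ 0.2 -1.3 -0.5] gap 0.0233 grip 49.4 j6 2.09
t 6.92 tcp [0.5486 0.3389 0.1092] phi -5.42 z [-0. -0. -1.] F [-0.4 -0.2 -1.4] gap 0.0236 grip 49.4 j6 2.09
slot
4860 [552.5 374.4] [94.1 68.6] 83.0 zmed 0.0301
floor 1623 [0.5573 0.3877 0.0084] [0.526  0.3642 0.0032] [0.5739 0.4152 0.016 ]
held
7652 [0.5093 0.3186 0.1237] [0.5871 0.3606 0.2346]
```

View pics/w5.png

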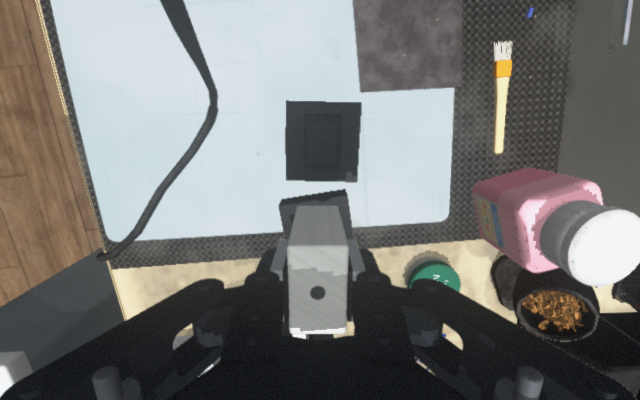

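The slot_mid pocket shows clearly at (323,141), and the held block points at it from (317,230). The dark stand at the bottom left is the wide one. Now I'll fit the slot and the held block precisely.

Run:
```python
from h import *
c=load('wrist'); Q=cloud(c); im=c['image']
def fit(m,n,k=1):
    nn,l,s,ce=cv2.connectedComponentsWithStats(m.astype(np.uint8)); i=1+np.argmax(s[1:,4]); q=Q[l==i]; r=cv2.minAreaRect(q[:,:2].astype(np.float32)*1000)
    print(n,len(q),'box',np.round(r[0],1),np.round(r[1],1),round(r[2],1),'mean',q.mean(0).round(4)); return q
v,u=np.mgrid[0:400,0:640]
reg=(u>270)&(u<380)&(v>90)&(v<186)
fit(reg&(Q[...,2]>.025)&(Q[...,2]<.034),'rim')
fit(reg&(Q[...,2]>.004)&(Q[...,2]<.0125)&(u>300)&(u<345)&(v>110)&(v<172),'floor')
# rim edges excluding corner artefact: percentiles in rotated frame
q=Q[reg&(Q[...,2]>.026)&(Q[...,2]<.033)]
for a in np.radians(np.arange(-11,-3,.5)):
    p=q[:,:2]@np.array([[np.cos(a),-np.sin(a)],[np.sin(a),np.cos(a)]]); lo,hi=np.percentile(p,.5,0),np.percentile(p,99.5,0); ce=(lo+hi)/2
    print(np.degrees(a).round(1),((hi-lo)*1000).round(1),(np.array([[np.cos(a),-np.sin(a)],[np.sin(a),np.cos(a)]])@ce).round(4))
r2=(u>270)&(u<360)&(v>195)&(v<345)&(im.min(2)>85)
P=Q[r2]; print('held z range',np.nanpercentile(P[:,2],[1,50,99]).round(4))
fit(r2&(Q[...,2]>.178),'top')
f=Q[r2&(Q[...,2]>.128)&(Q[...,2]<.172)]
ce=f.mean(0); w=np.linalg.svd(f-ce,full_matrices=False)[2][2]; print('front normal',w.round(4),ce.round(4),'yaw of y',np.degrees(np.arctan2(w[1],w[0])).round(2))
```

```text
rim 4212 box [557.6 387.7] [66.5 61.7] 83.1 mean [0.5577 0.3889 0.0301]
floor 1577 box [557.4 387.6] [44.4 28.1] 83.0 mean [0.5575 0.3879 0.0083]
-11.0 [63.5 67.7] [0.5574 0.3879]
-10.5 [63.1 67.4] [0.5574 0.3879]
-10.0 [62.7 67.1] [0.5574 0.3879]
-9.5 [62.4 66.9] [0.5574 0.3878]
-9.0 [62.1 66.5] [0.5575 0.3878]
-8.5 [61.9 66.2] [0.5575 0.3878]
-8.0 [61.6 66. ] [0.5575 0.3878]
-7.5 [61.4 65.8] [0.5575 0.3878]
-7.0 [61.3 65.9] [0.5576 0.3878]
-6.5 [61.3 65.9] [0.5575 0.3877]
-6.0 [61.6 65.9] [0.5575 0.3878]
-5.5 [61.9 66. ] [0.5575 0.3878]
-5.0 [62.1 66.2] [0.5576 0.3879]
-4.5 [62.3 66.5] [0.5575 0.3878]
-4.0 [62.6 66.9] [0.5575 0.3878]
-3.5 [62.9 67.2] [0.5575 0.3878]
held z range [0.0005 0.1822 0.1858]
top 5329 box [549.5 339.7] [40.8 25.6] 84.8 mean [0.5488 0.3417 0.1827]
front normal [-0.0877 -0.9913 -0.0986] [0.5502 0.3575 0.1552] yaw of y -95.06
```

Slot: (0.5575,0.3878), yaw -7.0°. The held block has swung 5.7° about the closing axis, so I'll level it with the tool, firm up the grip and remeasure.

Emit:
{"name": "carry_out", "arguments": {
  "moves": [
    {"tx": 0, "ty": 0, "tz": 0, "wx": 0, "wy": 0, "wz": 0, "claw": 1},
    {"tx": 0, "ty": 0.3, "tz": 0, "wx": -0.049, "wy": 0.0045, "wz": -0.017, "claw": 1},
    {"tx": 0, "ty": 0.3, "tz": 0, "wx": -0.049, "wy": 0.0045, "wz": -0.017, "claw": 1},
    {"tx": 0, "ty": 0, "tz": 0, "wx": 0, "wy": 0, "wz": 0, "claw": 1},
    {"tx": 0, "ty": 0, "tz": 0, "wx": 0, "wy": 0, "wz": 0, "claw": 1},
    {"tx": 0, "ty": 0, "tz": 0, "wx": 0, "wy": 0, "wz": 0, "claw": 1}
  ],
  "newtons": 90
}}

```text
clock: 7.68
tcp_pos: [0.5487, 0.3456, 0.1091]
orientation: [0.033, 0.75, 0.66, -0.036]
wrist_force: [-0.1, 0.3, -1.3]
finger_gap: 0.023
grip_force: 89.8
```

```bash
cat > m.py <<'E'
from h import *
def held(c,Q,s):
    im=c['image']; M=np.linalg.inv(c['w'])
    x,y,z=s['tcp_pos']; G=(abs(Q[...,0]-x)<.04)&(abs(Q[...,1]-y)<.05)&(Q[...,2]>z+.012)&(Q[...,2]<z+.09)&(im.min(2)>85)
    n,l,st_,ce=cv2.connectedComponentsWithStats(G.astype(np.uint8)); i=1+np.argmax(st_[1:,4]); G=l==i
    P=Q[G]; zt=np.percentile(P[:,2],99); T=P[P[:,2]>zt-.008]; F=P[(P[:,2]<zt-.014)&(P[:,2]>zt-.05)]
    r=cv2.minAreaRect(T[:,:2].astype(np.float32)*1000); print('top',len(T),np.round(r[0],1),np.round(r[1],1),round(r[2],1),'ztop',np.median(T[:,2]).round(4),'zmin',np.percentile(P[:,2],.5).round(4))
    ce=F.mean(0); w=np.linalg.svd(F-ce,full_matrices=False)[2][2]; w*=np.sign(w[1])
    d=w; cc=ce[:2]-.020*d[:2]/np.linalg.norm(d[:2]); xd=np.array([d[1],-d[0]])/np.linalg.norm(d[:2])
    e=(F[:,:2]-cc)@xd; mid=(np.percentile(e,1)+np.percentile(e,99))/2
    print('front n',w.round(4),'yaw',np.degrees(np.arctan2(w[1],w[0])).round(2)-90,'width',(np.percentile(e,99)-np.percentile(e,1)).round(4),'ctr from front',(cc+mid*xd).round(4),'at z',ce[2].round(3))
if __name__=='__main__':
    s=st(); c=grab('wrist'); Q=cloud(c); held(c,Q,s)
E
python3 m.py
```

```text
t 7.67 tcp [0.5487 0.3456 0.1091] phi -7.31 z [-0.01  -0.097 -0.995] F [-0.1  0.3 -1.3] gap 0.023 grip 89.8 j6 2.18
top 5482 [549.7 353.2] [40.9 35.6] 83.2 ztop 0.1822 zmin 0.1242
front n [0.1186 0.9929 0.0044] yaw -6.810000000000002 width 0.035 ctr from front [0.5492 0.3489] at z 0.156
```

Run:
```python
from h import *
c=load('wrist'); Q=cloud(c); im=c['image']
a=np.radians(83.1); Y=np.array([np.cos(a),np.sin(a)]); X=np.array([np.sin(a),-np.cos(a)]); o=np.array([.5493,.3516])
d=Q[...,:2]-o; ey=d@Y; ex=d@X
for name,m in(('col',abs(ex)<.003),):
    vv=np.where((m&(abs(ey)<.05)&(Q[...,2]>.1)).any(1))[0]
    for v in range(vv.min(),vv.max()+1,5):
        us=np.where(m[v]&(abs(ey[v])<.05)&(Q[v,:,2]>.1))[0]
        if len(us): k=us[len(us)//2]; print(v,k,'ey %.4f z %.4f'%(ey[v,k],Q[v,k,2]),im[v,k])
for v0 in (262,285):
  print('row',[(u,round(float(ex[v0,u]),4),round(float(Q[v0,u,2]),3),int(im[v0,u].mean())) for u in range(275,365,5)])
```

```text
206 317 ey 0.0159 z 0.1235 [116 118 115]
211 317 ey 0.0172 z 0.1343 [114 115 112]
216 317 ey 0.0181 z 0.1431 [116 118 114]
221 317 ey 0.0185 z 0.1502 [118 121 118]
226 317 ey 0.0196 z 0.1584 [117 118 115]
231 317 ey 0.0200 z 0.1644 [119 124 119]
236 317 ey 0.0209 z 0.1709 [117 119 117]
241 318 ey 0.0213 z 0.1762 [116 120 117]
246 317 ey 0.0213 z 0.1802 [165 170 166]
251 317 ey 0.0195 z 0.1809 [152 154 153]
256 317 ey 0.0176 z 0.1813 [156 159 155]
261 317 ey 0.0159 z 0.1822 [154 158 155]
266 317 ey 0.0133 z 0.1816 [157 159 159]
271 317 ey 0.0115 z 0.1823 [154 160 154]
276 317 ey 0.0089 z 0.1819 [157 161 158]
281 317 ey 0.0062 z 0.1812 [158 160 159]
286 317 ey 0.0042 z 0.1818 [92 93 92]
291 317 ey 0.0021 z 0.1822 [69 70 67]
296 317 ey -0.0005 z 0.1819 [68 70 66]
301 317 ey -0.0014 z 0.1839 [154 157 153]
306 317 ey -0.0047 z 0.1828 [152 155 153]
311 317 ey -0.0069 z 0.1831 [243 245 244]
316 318 ey -0.0097 z 0.1828 [243 245 243]
321 318 ey -0.0120 z 0.1832 [243 245 243]
326 318 ey -0.0141 z 0.1838 [244 246 244]
331 318 ey -0.0161 z 0.1844 [241 244 242]
341 317 ey 0.0157 z 0.2219 [60 68 7
[... 704 characters left out ...]
5, 0.0031, 0.181, 154), (330, 0.005, 0.182, 154), (335, 0.007, 0.181, 149), (340, 0.0088, 0.182, 153), (345, 0.0108, 0.181, 152), (350, 0.0133, 0.177, 70), (355, 0.0154, 0.176, 91), (360, 0.0173, 0.177, 95)]
row [(275, -0.0143, 0.196, 43), (280, -0.0132, 0.192, 40), (285, -0.0122, 0.186, 44), (290, -0.0107, 0.182, 151), (295, -0.0088, 0.182, 152), (300, -0.0068, 0.182, 156), (305, -0.0048, 0.182, 155), (310, -0.0028, 0.183, 159), (315, -0.0009, 0.182, 140), (320, 0.0011, 0.182, 140), (325, 0.0031, 0.181, 157), (330, 0.0051, 0.182, 158), (335, 0.007, 0.182, 156), (340, 0.0091, 0.181, 150), (345, 0.0109, 0.183, 144), (350, 0.0126, 0.185, 47), (355, 0.0136, 0.192, 42), (360, 0.0145, 0.197, 45)]
```

The column profile shows the block was upright before and I tilted it: my plane fit had picked up the pads. I'm undoing the tilt and moving over the slot.

Emit:
{"name": "carry_out", "arguments": {
  "moves": [
    {"tx": 0, "ty": 0, "tz": 0, "wx": 0.049, "wy": -0.0045, "wz": 0.003, "claw": 1},
    {"tx": 0.3, "ty": 1.4, "tz": 0, "wx": 0.049, "wy": -0.0045, "wz": 0.003, "claw": 1},
    {"tx": 0.3, "ty": 1.4, "tz": 0, "wx": 0, "wy": 0, "wz": 0, "claw": 1},
    {"tx": 0.28, "ty": 1.42, "tz": 0, "wx": 0, "wy": 0, "wz": 0, "claw": 1},
    {"tx": 0, "ty": 0, "tz": -1.5, "wx": 0, "wy": 0, "wz": 0, "claw": 1},
    {"tx": 0, "ty": 0, "tz": 0, "wx": 0, "wy": 0, "wz": 0, "claw": 1},
    {"tx": 0, "ty": 0, "tz": 0, "wx": 0, "wy": 0, "wz": 0, "claw": 1},
    {"tx": 0, "ty": 0, "tz": 0, "wx": 0, "wy": 0, "wz": 0, "claw": 1}
  ]
}}

```text
clock: 8.72
tcp_pos: [0.5576, 0.3882, 0.0941]
orientation: [-0.0, 0.749, 0.663, -0.0]
wrist_force: [-0.1, 0.2, -1.4]
finger_gap: 0.0227
grip_force: 89.8
```

```bash
cat > col.py <<'E'
from h import *
s=st(); c=grab('wrist'); Q=cloud(c); im=c['image']; o=np.array(s['tcp_pos'][:2]); z0=s['tcp_pos'][2]
a=np.radians(83.0); Y=np.array([np.cos(a),np.sin(a)]); X=np.array([np.sin(a),-np.cos(a)])
d=Q[...,:2]-o; ey=d@Y; ex=d@X; b=(im.min(2)>85)&(abs(ey)<.035)
for x0 in(-.008,0,.008):
    m=b&(abs(ex-x0)<.002)
    f=m&(Q[...,2]>z0+.022)&(Q[...,2]<z0+.068)&(ey>0); p=np.polyfit(Q[f][:,2]-z0,ey[f],1)
    t=m&(Q[...,2]>z0+.072)&(Q[...,2]<z0+.082); q=np.polyfit(ey[t],Q[t][:,2],1)
    print(x0,'front slope %.3f ey@mid %.4f'%(p[0],np.polyval(p,.045)),'top slope %.3f z %.4f'%(q[0],Q[t][:,2].mean()),'ey %.4f..%.4f'%tuple(np.percentile(ey[t],[1,99])),'zmin %.4f'%np.percentile(Q[m&(Q[...,2]>z0+.01)][:,2],1))
t=b&(Q[...,2]>z0+.074)&(Q[...,2]<z0+.082)&(abs(ex)<.02)&(im.min(2)>120); print('ex',np.percentile(ex[t],[1,99]).round(4))
v,u=np.mgrid[0:400,0:640]; m=(abs(Q[...,0]-.5575)<.045)&(abs(Q[...,1]-.388)<.045)&(Q[...,2]>.025)&(Q[...,2]<.034); q=Q[m][:,:2]
B=np.stack([X,Y],1); p=(q-[.5575,.3878])@B; print('rim seen',len(p),'x',np.percentile(p[:,0],[.5,99.5]).round(4),'y',np.percentile(p[:,1],[.5,99.5]).round(4))
E
python3 col.py
```

```text
t 8.72 tcp [0.5576 0.3882 0.0941] phi -6.94 z [-0.001  0.    -1.   ] F [-0.1  0.2 -1.4] gap 0.0227 grip 89.8 j6 2.18
-0.008 front slope 0.001 ey@mid 0.0204 top slope 0.001 z 0.1677 ey -0.0185..0.0203 zmin 0.1131
0 front slope 0.002 ey@mid 0.0204 top slope -0.002 z 0.1677 ey -0.0185..0.0206 zmin 0.1123
0.008 front slope 0.000 ey@mid 0.0204 top slope -0.002 z 0.1677 ey -0.0184..0.0203 zmin 0.1129
ex [-0.0108  0.0114]
rim seen 3014 x [-0.0311  0.0306] y [-0.0291  0.0329]
```

The block is upright, yaw-matched, and centred within 1 mm of the pocket. Lowering until it is just inside the pocket mouth.

Emit:
{"name": "carry_out", "arguments": {
  "moves": [
    {"tx": -0.03, "ty": -0.08, "tz": -4, "wx": 0, "wy": 0, "wz": 0, "claw": 1},
    {"tx": 0, "ty": 0, "tz": -3, "wx": 0, "wy": 0, "wz": 0, "claw": 1},
    {"tx": 0, "ty": 0, "tz": 0, "wx": 0, "wy": 0, "wz": 0, "claw": 1},
    {"tx": 0, "ty": 0, "tz": -0.7, "wx": 0, "wy": 0, "wz": 0, "claw": 1},
    {"tx": 0, "ty": 0, "tz": -0.5, "wx": 0, "wy": 0, "wz": 0, "claw": 1},
    {"tx": 0, "ty": 0, "tz": 0, "wx": 0, "wy": 0, "wz": 0, "claw": 1}
  ]
}}

```text
clock: 9.52
tcp_pos: [0.5574, 0.3877, 0.0124]
orientation: [-0.0, 0.749, 0.663, -0.0]
wrist_force: [-0.1, 0.8, -0.4]
finger_gap: 0.023
grip_force: 89.8
```

Emit:
{"name": "carry_out", "arguments": {
  "moves": [
    {"tx": 0, "ty": 0, "tz": -0.7, "wx": 0, "wy": 0, "wz": 0, "claw": 1},
    {"tx": 0, "ty": 0, "tz": -0.6, "wx": 0, "wy": 0, "wz": 0, "claw": 1},
    {"tx": 0, "ty": 0, "tz": -0.3, "wx": 0, "wy": 0, "wz": 0, "claw": 1},
    {"tx": 0, "ty": 0, "tz": -0.15, "wx": 0, "wy": 0, "wz": 0, "claw": 1},
    {"tx": 0, "ty": 0, "tz": 0, "wx": 0, "wy": 0, "wz": 0, "claw": 1}
  ]
}}

```text
clock: 10.15
tcp_pos: [0.5572, 0.3876, -0.0055]
orientation: [-0.0, 0.749, 0.663, -0.0]
wrist_force: [-0.6, -0.5, -0.1]
finger_gap: 0.0229
grip_force: 90.3
```

Emit:
{"name": "carry_out", "arguments": {
  "moves": [
    {"tx": 0, "ty": 0, "tz": -0.1, "wx": 0, "wy": 0, "wz": 0, "claw": 1},
    {"tx": 0, "ty": 0, "tz": 0, "wx": 0, "wy": 0, "wz": 0, "claw": 0.3},
    {"tx": 0, "ty": 0, "tz": 0, "wx": 0, "wy": 0, "wz": 0, "claw": 0.0},
    {"tx": 0, "ty": 0, "tz": 0, "wx": 0, "wy": 0, "wz": 0, "claw": -0.1},
    {"tx": 0, "ty": 0, "tz": 0, "wx": 0, "wy": 0, "wz": 0, "claw": -0.1},
    {"tx": 0, "ty": 0, "tz": 4, "wx": 0, "wy": 0, "wz": 0, "claw": -0.1},
    {"tx": 0, "ty": 0, "tz": 6, "wx": 0, "wy": 0, "wz": 0, "claw": -0.1},
    {"tx": 0, "ty": 0, "tz": 6, "wx": 0, "wy": 0, "wz": 0, "claw": -0.1}
  ]
}}

```text
clock: 11.15
tcp_pos: [0.5568, 0.3874, 0.1547]
orientation: [-0.001, 0.749, 0.663, -0.001]
wrist_force: [0.8, 0.4, 0.1]
finger_gap: 0.0472
grip_force: 0.0
```

Run:
```python
from h import *
st(); c=grab('wrist'); Q=cloud(c); rect(Q,.5575,.388,.035,.06,.076); cv2.imwrite('pics/w6.png',c['image'])
```

```text
t 11.15 tcp [0.5568 0.3874 0.1547] phi -6.93 z [-0.002 -0.    -1.   ] F [0.8 0.4 0.1] gap 0.0472 grip 0.0 j6 2.18
1172 [557.5 388.4] [39.6 23.9] 83.3 zmed 0.0681
```

The block is seated: top at 0.0681, at (0.5575,0.3884), upright and released. On to the knob, stopping 4 cm beyond it so the wrist camera sees it.

Emit:
{"name": "carry_out", "arguments": {
  "moves": [
    {"tx": 0, "ty": -5.6, "tz": 0, "wx": 0, "wy": 0, "wz": -0.017, "claw": -0.1},
    {"tx": 0, "ty": -5.6, "tz": 0, "wx": 0, "wy": 0, "wz": 0, "claw": -0.1},
    {"tx": 0, "ty": -5.6, "tz": 0, "wx": 0, "wy": 0, "wz": 0, "claw": -0.1},
    {"tx": 0, "ty": -5.6, "tz": 0, "wx": 0, "wy": 0, "wz": 0, "claw": -0.1},
    {"tx": 0, "ty": -5.6, "tz": 0, "wx": 0, "wy": 0, "wz": 0, "claw": -0.1},
    {"tx": 0, "ty": -5.6, "tz": 0, "wx": 0, "wy": 0, "wz": 0, "claw": -0.1},
    {"tx": 0, "ty": -5.6, "tz": 0, "wx": 0, "wy": 0, "wz": 0, "claw": -0.1}
  ]
}}

```text
clock: 12.08
tcp_pos: [0.557, -0.0062, 0.1534]
orientation: [-0.0, 0.754, 0.657, -0.0]
wrist_force: [0.9, -0.1, -0.1]
finger_gap: 0.0468
grip_force: 0.0
```

Emit:
{"name": "carry_out", "arguments": {
  "moves": [
    {"tx": 0, "ty": -5.5, "tz": 0, "wx": 0, "wy": 0, "wz": 0, "claw": -0.1},
    {"tx": 0, "ty": -5.5, "tz": 0, "wx": 0, "wy": 0, "wz": 0, "claw": -0.1},
    {"tx": 0, "ty": 0, "tz": 0, "wx": 0, "wy": 0, "wz": 0, "claw": -0.1},
    {"tx": 0, "ty": 0, "tz": 0, "wx": 0, "wy": 0, "wz": 0, "claw": -0.1}
  ]
}}

```text
clock: 12.58
tcp_pos: [0.5569, -0.1143, 0.1532]
orientation: [-0.001, 0.754, 0.656, -0.0]
wrist_force: [-0.1, -0.0, -0.2]
finger_gap: 0.0471
grip_force: 0.0
```

Run:
```python
from h import *
st(); c=grab('wrist'); Q=cloud(c); cv2.imwrite('pics/w7.png',c['image'])
m=(abs(Q[...,0]-.5625)<.025)&(abs(Q[...,1]+.0745)<.028)
rect(Q,.5625,-.0745,.025,.134,.148)
for n,p in(('s1',(.5718,-.0105)),('s2',(.549,-.1747))): print(n); rect(Q,*p,.016,.121,.133)
print('around (guard frame, rel knob) heights >.1:')
a=np.radians(82.1); B=np.array([[np.sin(a),np.cos(a)],[-np.cos(a),np.sin(a)]])
q=Q[(Q[...,2]>.088)&(Q[...,2]<.15)&(abs(Q[...,0]-.56)<.08)&(abs(Q[...,1]+.07)<.12)]; p=(q[:,:2]-[.5625,-.0745])@B
for y0 in np.arange(-.07,.05,.01):
    k=(p[:,1]>y0)&(p[:,1]<y0+.01)
    if k.sum()>3: print(y0.round(2),k.sum(),'x %.3f %.3f'%(p[k,0].min(),p[k,0].max()),'zmax %.3f'%q[k,2].max())
```

```text
t 12.57 tcp [ 0.5569 -0.1143  0.1532] phi -7.95 z [-0.002  0.001 -1.   ] F [-0.1 -0.  -0.2] gap 0.0471 grip 0.0 j6 1.37
780 [564.2 -72.9] [23.5 13.6] 81.7 zmed 0.1416
s1
599 [573.2 -10.1] [10.  21.8] 81.8 zmed 0.125
s2
353 [ 549.9 -173.2] [10.2 21.8] 83.4 zmed 0.125
around (guard frame, rel knob) heights >.1:
-0.07 139 x -0.004 0.005 zmax 0.106
-0.06 156 x -0.004 0.006 zmax 0.106
-0.05 181 x -0.005 0.007 zmax 0.107
-0.04 180 x -0.004 0.007 zmax 0.107
-0.03 167 x -0.003 0.006 zmax 0.106
-0.02 55 x -0.003 0.006 zmax 0.107
-0.01 308 x -0.005 0.008 zmax 0.144
0.0 349 x -0.005 0.008 zmax 0.144
0.01 278 x -0.005 0.007 zmax 0.143
0.02 196 x -0.003 0.006 zmax 0.107
0.03 207 x -0.003 0.006 zmax 0.106
0.04 201 x -0.003 0.006 zmax 0.107
```

View pics/w7.png

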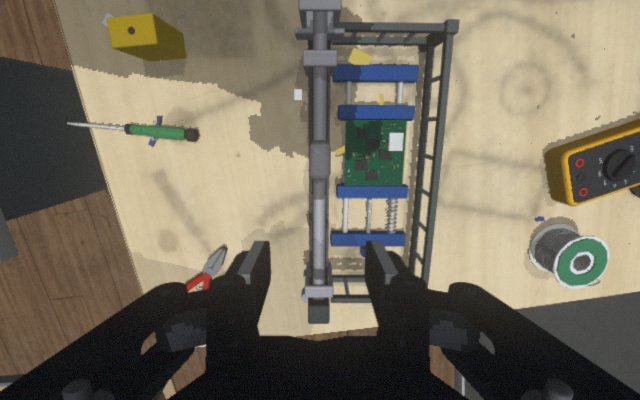

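The knob tab is at (319,160), measured at (0.564,-0.073) with top 0.142 and 23.5x13.6 mm. Its lanes are clear. Going to grasp it at TCP z 0.066.

Emit:
{"name": "carry_out", "arguments": {
  "moves": [
    {"tx": 0.72, "ty": 4.13, "tz": 0, "wx": 0, "wy": 0, "wz": -0.002, "claw": -0.1},
    {"tx": 0, "ty": 0, "tz": 0, "wx": 0, "wy": 0, "wz": 0, "claw": -0.1},
    {"tx": 0, "ty": 0, "tz": -3, "wx": 0, "wy": 0, "wz": 0, "claw": -0.1},
    {"tx": 0, "ty": 0, "tz": -3, "wx": 0, "wy": 0, "wz": 0, "claw": -0.1},
    {"tx": 0, "ty": 0, "tz": -2.7, "wx": 0, "wy": 0, "wz": 0, "claw": -0.1},
    {"tx": 0, "ty": 0, "tz": 0, "wx": 0, "wy": 0, "wz": 0, "claw": 0.3},
    {"tx": 0, "ty": 0, "tz": 0, "wx": 0, "wy": 0, "wz": 0, "claw": 0.5},
    {"tx": 0, "ty": 0, "tz": 0, "wx": 0, "wy": 0, "wz": 0, "claw": 1}
  ],
  "newtons": 60
}}

```text
clock: 13.62
tcp_pos: [0.5643, -0.0728, 0.0679]
orientation: [-0.0, 0.755, 0.656, -0.0]
wrist_force: [-3.6, 0.8, 2.9]
finger_gap: 0.0135
grip_force: 58.3
```

Emit:
{"name": "carry_out", "arguments": {
  "moves": [
    {"tx": 0, "ty": 0, "tz": 0, "wx": 0, "wy": 0, "wz": 0, "claw": 1},
    {"tx": 0, "ty": 0, "tz": 0, "wx": 0, "wy": 0, "wz": 0, "claw": 1}
  ]
}}

```text
clock: 13.88
tcp_pos: [0.5644, -0.0728, 0.0679]
orientation: [-0.0, 0.755, 0.656, -0.0]
wrist_force: [-3.3, 2.6, 7.0]
finger_gap: 0.0134
grip_force: 58.8
```

Emit:
{"name": "carry_out", "arguments": {
  "moves": [
    {"tx": 0, "ty": 0, "tz": 0.5, "wx": 0, "wy": 0, "wz": 0, "claw": 1},
    {"tx": 0, "ty": 0, "tz": 0.5, "wx": 0, "wy": 0, "wz": 0, "claw": 1},
    {"tx": 0, "ty": 0, "tz": 0.3, "wx": 0, "wy": 0, "wz": 0, "claw": 1},
    {"tx": 0, "ty": 0, "tz": 0, "wx": 0, "wy": 0, "wz": 0, "claw": 1},
    {"tx": 0, "ty": 0, "tz": 0, "wx": 0, "wy": 0, "wz": 0, "claw": 1}
  ],
  "newtons": 80
}}

```text
clock: 14.5
tcp_pos: [0.5641, -0.073, 0.0792]
orientation: [-0.001, 0.755, 0.656, -0.001]
wrist_force: [-1.8, 2.2, -3.6]
finger_gap: 0.0127
grip_force: 78.5
```

Lifted 11 mm, and the -3.6 N matches the bolt's weight. Pulling back 37 mm along the gate.

Emit:
{"name": "carry_out", "arguments": {
  "moves": [
    {"tx": -0.07, "ty": -0.5, "tz": 0, "wx": 0, "wy": 0, "wz": 0, "claw": 1},
    {"tx": -0.11, "ty": -0.8, "tz": 0, "wx": 0, "wy": 0, "wz": 0, "claw": 1},
    {"tx": -0.11, "ty": -0.8, "tz": 0, "wx": 0, "wy": 0, "wz": 0, "claw": 1},
    {"tx": -0.11, "ty": -0.8, "tz": 0, "wx": 0, "wy": 0, "wz": 0, "claw": 1},
    {"tx": -0.11, "ty": -0.77, "tz": 0, "wx": 0, "wy": 0, "wz": 0, "claw": 1},
    {"tx": 0, "ty": 0, "tz": 0, "wx": 0, "wy": 0, "wz": 0, "claw": 1},
    {"tx": 0, "ty": 0, "tz": 0, "wx": 0, "wy": 0, "wz": 0, "claw": 1}
  ]
}}

```text
clock: 15.38
tcp_pos: [0.5587, -0.111, 0.0794]
orientation: [-0.0, 0.755, 0.655, -0.001]
wrist_force: [-5.2, -0.3, -3.6]
finger_gap: 0.0131
grip_force: 78.4
```

Run:
```python
from h import *
s=st(); c=grab('scene'); Q=cloud(c)
h=np.array([.564,-.073])-.137*np.array([np.sin(np.radians(8.1)),np.cos(np.radians(8.1))]); p=np.array(s['tcp_pos'][:2]); v=p-h; r=np.hypot(*v); a0=np.arctan2(v[1],v[0]); print('hinge',h.round(4),'r',r.round(4),np.degrees(a0).round(2))
prev=p
for k in range(1,10):
    a=a0+.70*k/9; n=h+r*np.array([np.cos(a),np.sin(a)]); print(k,((n-prev)*100).round(2)); prev=n
```

```text
t 15.38 tcp [ 0.5587 -0.111   0.0794] phi -8.09 z [-0.002 -0.002 -1.   ] F [-5.2 -0.3 -3.6] gap 0.0131 grip 78.4 j6 1.38
hinge [ 0.5447 -0.2086] r 0.0986 81.82
1 [-0.76  0.08]
2 [-0.77  0.02]
3 [-0.77 -0.04]
4 [-0.76 -0.1 ]
5 [-0.75 -0.16]
6 [-0.74 -0.22]
7 [-0.72 -0.27]
8 [-0.69 -0.33]
9 [-0.67 -0.38]
```

Drawn about 38 mm. Swinging along the arc about the hinge.

Emit:
{"name": "carry_out", "arguments": {
  "moves": [
    {"tx": -0.76, "ty": 0.08, "tz": 0, "wx": 0, "wy": 0, "wz": 0.078, "claw": 1},
    {"tx": -0.77, "ty": 0.02, "tz": 0, "wx": 0, "wy": 0, "wz": 0.078, "claw": 1},
    {"tx": -0.77, "ty": -0.04, "tz": 0, "wx": 0, "wy": 0, "wz": 0.078, "claw": 1},
    {"tx": -0.76, "ty": -0.1, "tz": 0, "wx": 0, "wy": 0, "wz": 0.078, "claw": 1},
    {"tx": 0, "ty": 0, "tz": 0, "wx": 0, "wy": 0, "wz": 0, "claw": 1},
    {"tx": 0, "ty": 0, "tz": 0, "wx": 0, "wy": 0, "wz": 0, "claw": 1}
  ]
}}

```text
clock: 16.18
tcp_pos: [0.5288, -0.111, 0.0796]
orientation: [0.0, 0.645, 0.765, -0.001]
wrist_force: [-4.4, -2.8, -3.6]
finger_gap: 0.0131
grip_force: 79.0
```

Emit:
{"name": "carry_out", "arguments": {
  "moves": [
    {"tx": -0.75, "ty": -0.16, "tz": 0, "wx": 0, "wy": 0, "wz": 0.078, "claw": 1},
    {"tx": -0.74, "ty": -0.22, "tz": 0, "wx": 0, "wy": 0, "wz": 0.078, "claw": 1},
    {"tx": -0.72, "ty": -0.27, "tz": 0, "wx": 0, "wy": 0, "wz": 0.078, "claw": 1},
    {"tx": -0.69, "ty": -0.33, "tz": 0, "wx": 0, "wy": 0, "wz": 0.078, "claw": 1},
    {"tx": -0.67, "ty": -0.38, "tz": 0, "wx": 0, "wy": 0, "wz": 0.078, "claw": 1},
    {"tx": 0, "ty": 0, "tz": 0, "wx": 0, "wy": 0, "wz": 0, "claw": 1},
    {"tx": 0, "ty": 0, "tz": 0, "wx": 0, "wy": 0, "wz": 0, "claw": 1},
    {"tx": 0, "ty": 0, "tz": 0, "wx": 0, "wy": 0, "wz": 0, "claw": 1}
  ]
}}

```text
clock: 17.18
tcp_pos: [0.4929, -0.1242, 0.0794]
orientation: [-0.0, 0.484, 0.875, -0.001]
wrist_force: [-5.6, -2.3, -3.1]
finger_gap: 0.0129
grip_force: 79.5
```

Run:
```python
from h import *
s=st(); h=np.array([.5447,-.2086])
v=np.array(s['tcp_pos'][:2])-h; print('r',np.hypot(*v).round(4),'gate by tcp',(np.arctan2(v[1],v[0])-np.radians(81.9)).round(3))
for n in('wrist','scene'):
    c=grab(n); Q=cloud(c); cv2.imwrite(f'pics/{n}9.png',c['image'])
    rr=np.hypot(Q[...,0]-h[0],Q[...,1]-h[1]); an=np.arctan2(Q[...,1]-h[1],Q[...,0]-h[0])-np.radians(81.9)
    print(n); 
    for nm,m in(('strap1 r~.202',(abs(rr-.202)<.012)&(Q[...,2]>.115)&(Q[...,2]<.135)&(an>-.2)&(an<1.2)),('rail',(rr>.13)&(rr<.24)&(abs(Q[...,2]-.085)<.006)&(an>-.1)&(an<1.2))):
        if m.sum()>3: print(nm,m.sum(),np.percentile(an[m],[5,50,95]).round(3),'r',np.percentile(rr[m],[2,98]).round(3))
    m=(abs(an-.7)<.2)&(rr<.3)&(Q[...,2]>.098)&(Q[...,2]<.112)&(rr>.13); 
    if m.sum(): print('bolt end r',np.percentile(rr[m],[2,99]).round(3))
c=load('wrist')
cv2.imwrite('pics/final.png',np.hstack([cv2.resize(c['image'],(400,250)),cv2.resize(load('scene')['image'][180:310,280:488],(400,250),interpolation=cv2.INTER_CUBIC)]))
```

```text
t 17.18 tcp [ 0.4929 -0.1242  0.0794] phi 32.11 z [-0.002 -0.002 -1.   ] F [-5.6 -2.3 -3.1] gap 0.0129 grip 79.5 j6 0.61
r 0.0991 gate by tcp 0.692
wrist
strap1 r~.202 1818 [0.639 0.687 0.736] r [0.191 0.206]
rail 1283 [-0.061  0.017  0.719] r [0.18 0.24]
bolt end r [0.135 0.2  ]
scene
strap1 r~.202 62 [0.648 0.702 0.745] r [0.19  0.205]
rail 259 [0.03  0.702 0.741] r [0.132 0.237]
bolt end r [0.136 0.205]
```

View pics/final.png

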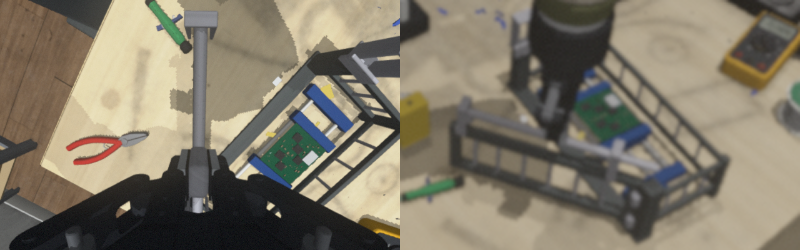

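The picture shows the gate open at about 0.69 rad with the knob gripped and the bolt withdrawn inside the strap. I'll check that the driver and block haven't moved and the gate is still, then hand in.

Run:
```python
from h import *
def green(im):
    h=cv2.cvtColor(im,cv2.COLOR_BGR2HSV); m=(h[...,0]>55)&(h[...,0]<85)&(h[...,1]>110); m[:,:330]=0; m[:200]=0; m[:,380:]=0; y,x=np.where(m); return x.mean().round(1),y.mean().round(1),len(x)
t=grab('top'); print('green',green(cv2.imread('pics/top0.png')),green(t['image'])); rect(cloud(t),.557,.387,.035,.06,.076)
s=st(); print(np.abs(s['qvel']).max().round(4)); print(env.hand_in())
```

```text
green (np.float64(354.9), np.float64(252.2), 66) (np.float64(355.2), np.float64(255.1), 66)
149 [556.8 386. ] [40.2 24.2] 83.0 zmed 0.0672
t 17.32 tcp [ 0.4929 -0.1242  0.0794] phi 32.11 z [-0.002 -0.002 -1.   ] F [-5.7 -1.2 -3.2] gap 0.0131 grip 79.5 j6 0.61
0.002
the job is handed in; nothing more can be done
None
```

I've handed the job in, though it returned no verdict: the block is seated and released in slot_mid, the bolt is drawn about 38 mm, and the gate is held still at about 0.69 rad by the gripped knob; the green driver moved slightly (3 px in the top view, about 8 mm), which is within the 30 mm limit.

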